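# Hole saws back on the rack by size

### The arm

A 7-joint arm with a two-finger parallel gripper is mounted at the origin on the work surface. World frame = base frame: x ahead of the robot, y to its left, z up, the work surface at z = 0. Lengths are in m, angles in rad, forces in N, time in s.
With the tool pointing down it reaches from about 0.4 to 0.85 m from the base axis. Payload 6.9 kg.
Tool frame: the origin (TCP) lies midway between the tips of the shut fingers; the grasp point (between the pads) lies 19 mm behind it; z points along the fingers, y is the line along which they close (so a half turn about z gives the same grasp; the last joint's range is limited). The gripper opens to 85 mm and grips with 20 to 120 N. Pads are 22 mm wide; open, the fingers measure 114 mm over their backs; the gripper's body (76 mm by 85 mm) begins 54 mm behind the grasp point. The pads swing forward as they close: fully open they stand 13 mm farther back than shut.
Start: joints at [-1.081, 0.507, -0.238, 1.5, 0.126, 1.149, -0.155], TCP at [0.234, 0.58, 0.192] pointing down, gripper open.
Joint ranges: [-3.08, 3.08], [-0.24, 2.05], [-1.43, 1.35], [0, 2.5], [-1.52, 4.66], [0.17, 1.96], [-2.89, 2.89]. Speed limits (rad/s): [2.39, 2.39, 3.14, 3.14, 3.14, 3.14, 3.14].

### API

Orientations are given as a rotation vector (axis times angle).
In Python, from rig import r gives the robot as it stands.
- The arm moves only by the tool servo_tool, never from a script. Its argument "motion" is a list of rows, each a list of 6 numbers: the shift along the tool's x, y, z in cm, then the turn, a rotation vector about the tool's x, y, z in degrees. In form: [[dx, dy, dz, rx, ry, rz], ...]. A call has 1 to 5 rows; each row shifts and turns the commanded pose from where the row before left it, along the tool's axes as they then stand; what a row does not reach is not made up. A row lasts 1/10 s, in which the tool goes at most 50 mm and 8.59 degrees, less where a joint would pass 70% of its speed; a pose out of reach is approached as far as the arm can. A call with a gripper value outside its range is refused whole. "jaw" is the finger opening in cm, from 0 to 8.54, set as the call begins (left out, the last holds). The fingers move at their own pace and stop on an object; the grip force is fixed at half the most. Time passes only in rows, so rows that do not move let the fingers close. It gives the time, the measured TCP pose, the force, the opening and the grip force at its end, in the units of the state.
- r.observe(): the state, without advancing time (a new reading comes with each control period).
- r.capture(name): name is "scene" or "top"; returns a dict with "image" (480x640x3 uint8, red, green, blue), "depth" (480x640 float32, m along the optical axis (not along the pixel's ray), 0 where there is no reading), "fx", "fy", "cx", "cy" (pixels), "k1" (the pictures are not rectified: a ray, as slopes to the right and down, at radius r is drawn at 1 + k1 r^2 times it, then the intrinsics apply), "rvec" (rotation vector, rad) and "tvec" (3), from world to camera coordinates, as OpenCV has them. Camera axes: x right, y down, z forward; pixel columns grow to the right and rows downward; lengths in m; the calibration is good to about 2 mm. A picture is of the moment at which its call begins.
- r.finish_job(): hands the job in; it is judged then, once.
The state is a dict: "clock": time; "joint_pos": joint angles; "dq": joint speeds; "tau": joint torques, N m; "ee_pos": TCP position; "eef_rot": TCP orientation; "contact_force": force on the tool from outside, world axes, zero at the start; "ft_torque": the same for the moment, N m; "finger_gap": finger opening in m; "finger_force": force on a finger pad.
Only numpy, scipy, OpenCV 4.12 (cv2) and the standard library are available. Lean on these libraries where they do the work, as an engineer would, in place of code of your own. Each camera call takes 0.05 s, during which the arm holds its last target. There are 200 camera calls.

### The job

Put the four loose hole saws back on the rack in order of size, stepping down from the biggest one, which already stands at one end: the next largest right beside it, and so on to the smallest on the dowel at the other end. Stand each one flat on the plank, teeth down and about centred over its dowel, setting it down rather than dropping it. Leave the biggest saw where it is and do not knock the glue bottle.

Things in the scene. Friction and masses are not known exactly. Their poses are not given: they have to be found in the camera images.
- saw29_mid (a point): centre (half-way up, on the axis) of the loose hole saw of 29 mm outer diameter: a red steel cup standing mouth and teeth down, 46 mm tall, closed bare-steel back plate on top with a small dark centre hole; walls 2.2 mm, hollow inside to 40 mm deep. It starts loose on the bench and its z axis points up. Take it from above across the outside.
- saw38_mid (a point): centre (half-way up, on the axis) of the loose hole saw of 38 mm outer diameter: a red steel cup standing mouth and teeth down, 46 mm tall, closed bare-steel back plate on top with a small dark centre hole; walls 2.2 mm, hollow inside to 40 mm deep. It starts loose on the bench and its z axis points up. Take it from above across the outside.
- saw48_mid (a point): centre (half-way up, on the axis) of the loose hole saw of 48 mm outer diameter: a red steel cup standing mouth and teeth down, 46 mm tall, closed bare-steel back plate on top with a small dark centre hole; walls 2.2 mm, hollow inside to 40 mm deep. It starts loose on the bench and its z axis points up. Take it from above across the outside.
- saw60_mid (a point): centre (half-way up, on the axis) of the loose hole saw of 60 mm outer diameter: a red steel cup standing mouth and teeth down, 46 mm tall, closed bare-steel back plate on top with a small dark centre hole; walls 2.2 mm, hollow inside to 40 mm deep. It starts loose on the bench and its z axis points up. Take it from above across the outside.
- saw_big_mid (a point): centre (half-way up) of the biggest hole saw, 70 mm outer diameter, 46 mm tall, same make. It already stands on the dowel at one end of the rack (which end changes) and stays there.
- dowel_end: light wooden dowel, 10 mm diameter, 30 mm tall, tip slightly tapered, upright on the dark wooden rack plank. Origin: on its axis at its foot, which is the plank's top face, 22 mm above the bench. z up; y runs along the row. This one is the free dowel at the end of the row opposite the biggest saw. The plank is 430 x 100 mm, the five dowels stand in one straight row down its middle, 80 mm apart; the fifth is hidden inside the biggest saw.
- dowel_a: light wooden dowel, 10 mm diameter, 30 mm tall, tip slightly tapered, upright on the dark wooden rack plank. Origin: on its axis at its foot, which is the plank's top face, 22 mm above the bench. z up; y runs along the row. One of the three inner dowels, beside one end place of the row (beside the biggest saw or beside dowel_end, according to the start).
- dowel_b: light wooden dowel, 10 mm diameter, 30 mm tall, tip slightly tapered, upright on the dark wooden rack plank. Origin: on its axis at its foot, which is the plank's top face, 22 mm above the bench. z up; y runs along the row. The middle one of the row.
- dowel_c: light wooden dowel, 10 mm diameter, 30 mm tall, tip slightly tapered, upright on the dark wooden rack plank. Origin: on its axis at its foot, which is the plank's top face, 22 mm above the bench. z up; y runs along the row. One of the three inner dowels, on the other side of the middle from dowel_a.
- glue: white glue bottle with an orange cap, 54 mm diameter, 140 mm tall, standing on the bench at the robot's left, beside the work; origin at the centre of its underside.
There are look-alikes about, which are no part of the job. Leave any orange look-alike of the part that bears saw_big_mid alone.

How it is judged:
By the outcome, as a careful person would: the job done as asked, in the order asked, and still so for the second after the job is handed in, with the robot touching nothing.
It also fails if it takes over 90 s, if anything falls off the work surface, if the arm or the gripper's body presses on something with over 40 N, if the wrist force passes 120 N, or if a joint passes its speed limit or range.

## Working session

There is one attempt and no reset: what is moved stays moved. The work goes in short steps, Python scripts to look and compute and a tool call to move; the robot and the scene stay as the last step left them, time stands still between calls to the robot, and variables do not carry over. Pictures are saved under pics/ and viewed, at most 14 in all, crops included, and the job is handed in when it is done.

Besides the shell and the picture viewer there is one more tool, called after "Call:" as name(argument=value, ...), one argument or row to a line, values as JSON. servo_tool: Moves the arm, as the interface text tells. Its arguments: {"type":"object","properties":{"motion":{"type":"array"},"jaw":{"type":"number"}},"required":["motion"]}

```bash
mkdir -p pics; ls; cat > h.py <<'E'
import numpy as np, cv2
from rig import r
def K(c): return np.array([[c['fx'],0,c['cx']],[0,c['fy'],c['cy']],[0,0,1.]]), np.array([c['k1'],0,0,0,0.])
def RT(c): return cv2.Rodrigues(np.array(c['rvec'],float))[0], np.array(c['tvec'],float)
def ray(c,uv,z):
    "pixels -> world points on plane z"
    k,d=K(c);R,t=RT(c)
    p=cv2.undistortPoints(np.array(uv,float).reshape(-1,1,2),k,d).reshape(-1,2)
    w=np.c_[p,np.ones(len(p))]@R; o=-R.T@t
    return o+w*((z-o[2])/w[:,2])[:,None]
def cloud(c):
    v,u=np.mgrid[:480,:640]; k,d=K(c);R,t=RT(c)
    p=cv2.undistortPoints(np.c_[u.ravel(),v.ravel()].astype(float).reshape(-1,1,2),k,d).reshape(-1,2)
    z=c['depth'].ravel()
    return ((np.c_[p,np.ones(len(p))]*z[:,None]-t)@R).reshape(480,640,3)
E
python3 - <<'E'
from h import *
for n in('scene','top'):
    c=r.capture(n); cv2.imwrite(f'pics/{n}0.png',c['image'][...,::-1]); R,t=RT(c); print(n,-R.T@t,c['fx'],c['k1'],R[2])
s=r.observe(); print(s)
E
```

```text
pics
scene [1.23586513 0.43124017 0.66761181] 552.7236746783715 0.02718421555623654 [-0.70506783 -0.33789419 -0.62346361]
top [0.41856751 0.09303573 1.05562764] 527.7327473717277 -0.0010985774306107167 [ 9.88349289e-02 -3.63399605e-04 -9.95103776e-01]
{'clock': 0.1, 'joint_pos': array([-1.08149997,  0.50829538, -0.2375444 ,  1.50101566,  0.12570891,
        1.1489049 , -0.15483216]), 'dq': array([ 6.66026658e-04, -2.42864054e-03,  1.00057338e-04, -2.76351117e-03,
        4.83152778e-04, -5.64172972e-05, -4.86472009e-04]), 'tau': array([-4.92117470e-03, -6.21826243e+01, -2.19442651e+00, -2.50202715e+01,
        1.25823630e-02,  7.79042632e-03, -4.04661102e-05]), 'ee_pos': array([0.23390175, 0.57903384, 0.1909972 ]), 'eef_rot': array([-5.99129358e-01, -3.08364121e+00,  2.52512698e-03]), 'contact_force': array([-0.19734049, -0.13075485,  0.30143957]), 'ft_torque': array([ 0.00240527,  0.00051893, -0.03704462]), 'finger_force': 0.0, 'finger_gap': 0.08551257579349326}
```

View pics/scene0.png

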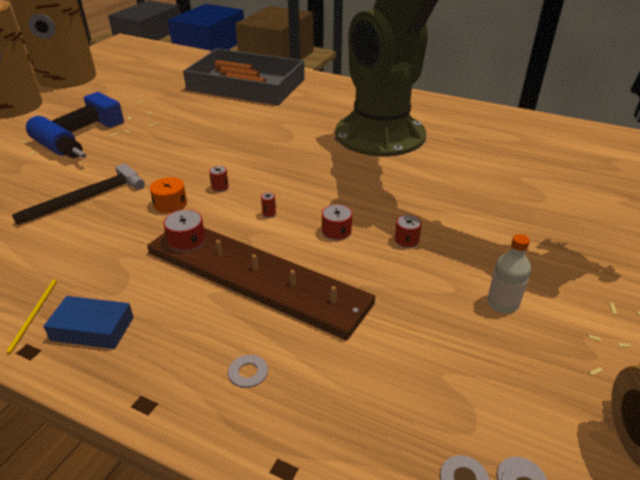

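View pics/top0.png

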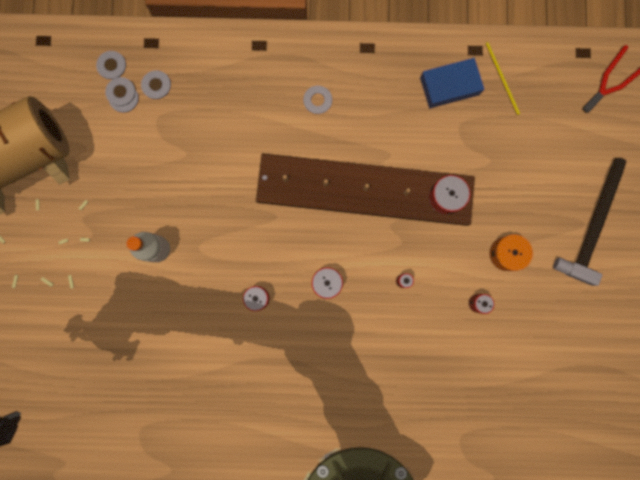

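The scene shows the rack with the big saw at the right (−y) end, top px (452,193). The free dowels are at about (285,177), (326,182), (367,187) and (408,191). The loose saws are at (256,298), (327,283), (405,281) and (483,303), the orange look-alike at (514,252) and the glue at (150,246).

```bash
cat > m.py <<'E'
from h import *
c=r.capture('top'); P=cloud(c); z=P[...,2]
print('bench z',np.median(z[320:420,450:600]),'plank',np.median(z[195:205,300:340]))
hs=cv2.cvtColor(c['image'],cv2.COLOR_RGB2HSV)
def circ(m,lo,hi,zt):
    n,l,st,ce=cv2.connectedComponentsWithStats(m.astype(np.uint8))
    for i in range(1,n):
        if st[i,4]<25: continue
        mm=l==i
        cs=max(cv2.findContours(mm.astype(np.uint8),0,2)[0],key=len)
        (u,v),rad=cv2.minEnclosingCircle(cs)
        w=ray(c,[ce[i]],zt)[0]
        q=np.median(P[mm],0)
        print(st[i,4],ce[i].round(1),'ray',w.round(4),'cloud',q.round(4),'D',round(2*rad/c['fx']*(1.0556-zt)*1000,1))
print('bench saws'); circ((z>.036)&(z<.056)&(P[...,0]>.3)&(P[...,0]<.85)&(abs(P[...,1])<.35),0,0,.046)
print('rack saws'); circ((z>.060)&(z<.076)&(P[...,0]>.3)&(P[...,0]<.85)&(abs(P[...,1])<.35),0,0,.068)
# dowels: bright wood on the plank
g=hs[...,2].copy(); roi=np.zeros_like(g); roi[165:200,275:420]=1
m=(g>105)&(roi>0)
print('dowels',np.percentile(g[165:200,275:420],[5,50,95]))
n,l,st,ce=cv2.connectedComponentsWithStats(m.astype(np.uint8))
for i in range(1,n):
    if st[i,4]>4: print(st[i],ce[i].round(1),ray(c,[ce[i]],.048)[0].round(4))
E
python3 m.py
python3 - <<'E'
from h import *
c=r.capture('top');im=c['image'][...,::-1]
a=cv2.resize(im[150:320,240:500],None,fx=3,fy=3,interpolation=cv2.INTER_CUBIC);cv2.imwrite('pics/crop1.png',a)
E
```

```text
bench z 0.0010775306507513575 plank 0.022745826491579663
bench saws
66 [429.6  84.4] ray [ 0.8252 -0.1215  0.046 ] cloud [ 0.8296 -0.123   0.0372] D 42.5
130 [450.9  84.8] ray [ 0.8254 -0.1637  0.046 ] cloud [ 0.8314 -0.164   0.0371] D 48.9
152 [468.2  86.4] ray [ 0.823 -0.198  0.046] cloud [ 0.8251 -0.2011  0.0372] D 63.2
47 [437.9  88.6] ray [ 0.8172 -0.138   0.046 ] cloud [ 0.8214 -0.1401  0.0374] D 29.3
25 [284.  177.2] ray [0.6317 0.1611 0.046 ] cloud [0.6309 0.1609 0.0497] D 11.2
25 [325.  181.5] ray [0.6251 0.0813 0.046 ] cloud [0.6236 0.0814 0.0495] D 10.3
26 [365.9 185.9] ray [0.6183 0.0018 0.046 ] cloud [0.6174 0.0022 0.0499] D 11.7
103 [435.8 202.1] ray [ 0.5898 -0.134   0.046 ] cloud [ 0.5852 -0.1301  0.0469] D 66.9
1089 [513.2 251.9] ray [ 0.4966 -0.2827  0.046 ] cloud [ 0.4965 -0.2823  0.0473] D 73.0
766 [326.2 282.3] ray [0.4302 0.0747 0.046 ] cloud [0.4303 0.0749 0.0472] D 60.1
187 [405.1 280.1] ray [ 0.4378 -0.0756  0.046 ] cloud [ 0.438  -0.0751  0.0474] D 30.7
505 [254.7 298. ] ray [0.3974 0.2099 0.046 ] cloud [0.3974 0.2095 0.0474] D 49.1
339 [483.  303.2] ray [ 0.3975 -0.2239  0.046 ] cloud [ 0.3978 -0.2235  0.0474] D 41.2
rack saws
1075 [450.6 192.8] ray [ 0.6045 -0.157   0.068 ] cloud [ 0.6044 -0.1569  0.0692] D 70.3
dowels [ 79.  85. 100.]
[372 165  48   6 151] [402.2 166.5] [ 0.658  -0.0681  0.048 ]
[282 175   5   5  18] [284.3 176.7] [0.6324 0.1605 0.048 ]
[324 179   4   5  16] [325.4 181. ] [0.6257 0.0807 0.048 ]
[365 184   4   4  15] [366.4 185.4] [0.619 0.001 0.048]
[406 188   5   5  18] [407.7 189.9] [ 0.6121 -0.0791  0.048 ]
```

View pics/crop1.png

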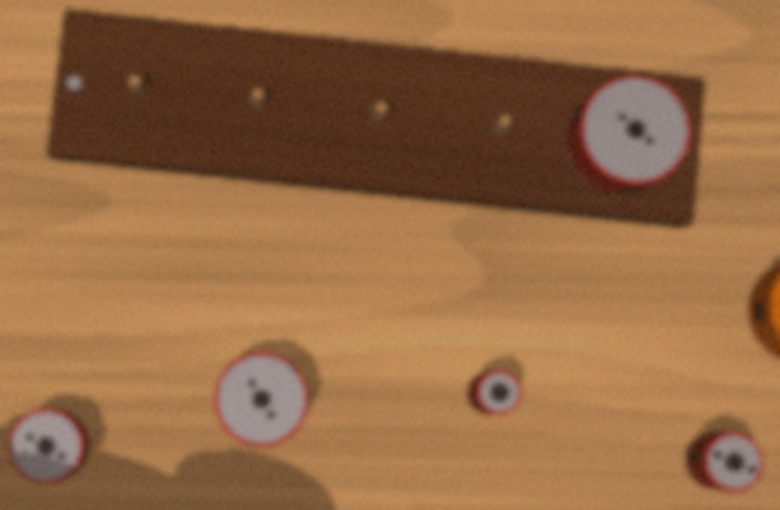

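```bash
cat > go.py <<'E'
# usage: go.py x y z nrows  -> rows in tool axes (cm,deg) from measured pose to the target, row yaw
from h import *
import sys
from scipy.spatial.transform import Rotation as Ro
def plan(x,y,z,n):
    s=r.observe(); p=np.array(s['ee_pos']); R0=Ro.from_rotvec(s['eef_rot'])
    e=np.array([.0835,.9965,0]); e/=np.linalg.norm(e); d=np.array([0,0,-1.])
    Rt=Ro.from_matrix(np.c_[e,np.cross(d,e),d]); w=(R0.inv()*Rt).as_rotvec()/n
    print('t',s['clock'],'tcp',p.round(4),'gap',round(s['finger_gap'],4),'rot left deg',np.degrees(w*n).round(2),'F',np.round(s['contact_force'],1))
    st=(np.array([x,y,z])-p)/n; R=R0
    for i in range(n):
        print((R.inv().apply(st)*100).round(2).tolist(),np.degrees(w).round(2).tolist()); R=R*Ro.from_rotvec(w)
if __name__=='__main__':
    a=sys.argv; plan(*map(float,a[1:4]),int(a[4]))
E
python3 go.py .397 .2095 .15 10
python3 -c "
from h import *
c=r.capture('top');print('glue cap',ray(c,[(134,243)],.14),'base',ray(c,[(155,247)],0))"
```

```text
t 0.2 tcp [0.234  0.5792 0.1912] gap 0.0852 rot left deg [-5.00e-02  4.00e-02  7.28e+01] F [ 0.1 -0.5 -0.4]
[-2.9, -2.82, 0.42] [-0.01, 0.0, 7.28]
[-3.23, -2.43, 0.42] [-0.01, 0.0, 7.28]
[-3.51, -2.0, 0.41] [-0.01, 0.0, 7.28]
[-3.74, -1.54, 0.41] [-0.01, 0.0, 7.28]
[-3.9, -1.05, 0.41] [-0.01, 0.0, 7.28]
[-4.0, -0.55, 0.41] [-0.01, 0.0, 7.28]
[-4.04, -0.04, 0.41] [-0.01, 0.0, 7.28]
[-4.01, 0.47, 0.41] [-0.01, 0.0, 7.28]
[-3.92, 0.98, 0.41] [-0.01, 0.0, 7.28]
[-3.76, 1.47, 0.41] [-0.01, 0.0, 7.28]
glue cap [[0.48943389 0.41229431 0.14      ]] base [[0.49321726 0.41859185 0.        ]]
```

Call:
servo_tool(
  motion=[
    [-2.9,-2.8,0.3,0,0,7.3],
    [-3.2,-2.4,0.3,0,0,7.3],
    [-3.5,-2.0,0.3,0,0,7.3],
    [-3.7,-1.5,0.3,0,0,7.3],
    [-3.9,-1.1,0.3,0,0,7.3],
  ],
  jaw=8.5,
)

```text
clock: 0.75
ee_pos: [0.3154, 0.394, 0.1767]
eef_rot: [1.542, 2.737, 0.001]
contact_force: [0.3, -0.9, 0.0]
finger_gap: 0.085
finger_force: 0.0
```

Call:
servo_tool(
  motion=[
    [-4.0,-0.6,0.4,0,0,7.3],
    [-4.0,0,0.4,0,0,7.3],
    [-4.0,0.5,0.4,0,0,7.3],
    [-3.9,1.0,0.4,0,0,7.3],
    [-3.8,1.5,0.4,0,0,7.2],
  ],
)

```text
clock: 1.25
ee_pos: [0.3969, 0.2094, 0.1569]
eef_rot: [2.319, 2.119, 0.001]
contact_force: [1.0, 0.1, -0.8]
finger_gap: 0.0849
finger_force: 0.0
```

Call:
servo_tool(
  motion=[
    [0,0,0,0,0,0],
    [0,0,0,0,0,0],
  ],
)

```text
clock: 1.45
ee_pos: [0.3967, 0.2102, 0.1569]
eef_rot: [-2.316, -2.123, -0.0]
contact_force: [-1.0, 0.0, 0.3]
finger_gap: 0.0848
finger_force: 0.0
```

```bash
python3 go.py .397 .2095 .05 4
python3 - <<'E'
from h import *
c=r.capture('scene');cv2.imwrite('pics/s1.png',c['image'][...,::-1])
print(r.observe()['joint_pos'].round(2))
E
```

```text
t 1.45 tcp [0.3967 0.2102 0.1569] gap 0.0848 rot left deg [-0.   -0.01 -0.18] F [-1.   0.   0.3]
[-0.02, 0.01, 2.67] [-0.0, -0.0, -0.04]
[-0.02, 0.01, 2.67] [-0.0, -0.0, -0.04]
[-0.02, 0.01, 2.67] [-0.0, -0.0, -0.04]
[-0.02, 0.01, 2.67] [-0.0, -0.0, -0.04]
[-0.66  0.28  0.15  2.   -0.05  0.87 -0.57]
```

View pics/s1.png

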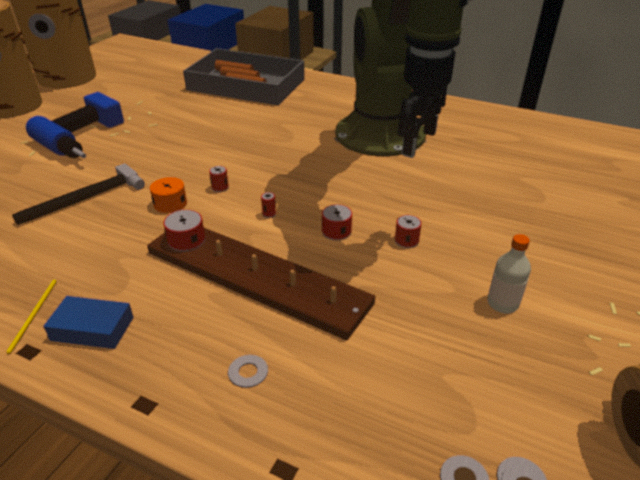

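The gripper is above saw48, which is at (408,231). Descending to grasp.

Call:
servo_tool(
  motion=[
    [0,0,4,0,0,0],
    [0,0,4,0,0,0],
    [0,0,3,0,0,0],
    [0,0,2.5,0,0,0],
    [0,0,1.3,0,0,0],
  ],
)

```text
clock: 2.0
ee_pos: [0.3949, 0.2122, 0.0068]
eef_rot: [-2.309, -2.128, 0.003]
contact_force: [0.4, -0.1, 0.5]
finger_gap: 0.0851
finger_force: 0.0
```

Call:
servo_tool(
  motion=[
    [0,0,0,0,0,0],
    [0,0,0,0,0,0],
    [0,0,0,0,0,0],
    [0,0,0,0,0,0],
    [0,0,0,0,0,0],
  ],
  jaw=4,
)

```text
clock: 2.5
ee_pos: [0.3968, 0.2112, 0.0095]
eef_rot: [2.314, 2.125, 0.002]
contact_force: [0.1, 0.9, 0.3]
finger_gap: 0.0397
finger_force: 0.0
```

```bash
python3 - <<'E'
from h import *
print(r.observe()['finger_gap'],r.observe()['ee_pos'])
ims=[]
c=r.capture('scene');a=cv2.resize(c['image'][90:290,290:490],(480,480),interpolation=2)
c=r.capture('top');b=c['image'][220:340,190:310];b=cv2.resize(b,(320,320))
o=np.zeros((480,800,3),np.uint8);o[:,:480]=a;o[:320,480:]=b
cv2.imwrite('pics/g1.png',o[...,::-1])
E
```

```text
0.03969085145825167 [0.39681391 0.21115943 0.00946136]
```

View pics/g1.png

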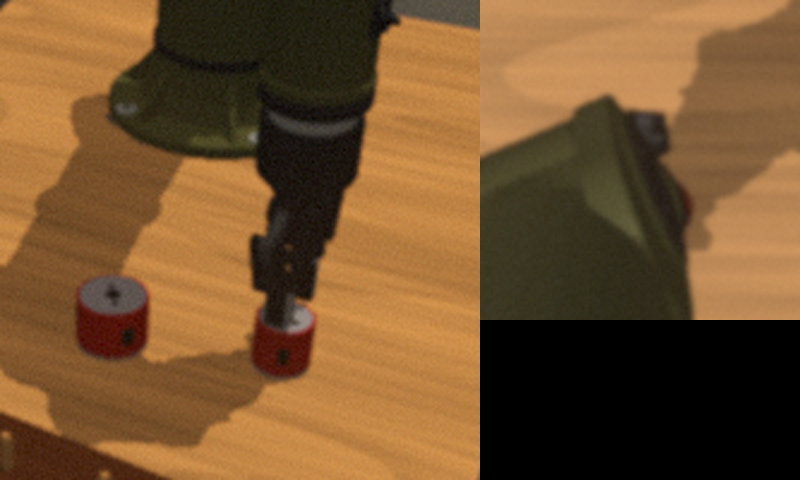

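```bash
python3 - <<'E'
from h import *
c=r.capture('scene');k,d=K(c);P=cloud(c)
pts=np.array([[.397,.2095,.046],[.397,.211,.0095],[.397,.211,.05],[.397,.211,.15],[.397+.025,.211,.03],[.397-.025,.211,.03],[.430,.0748,.046]])
uv=cv2.projectPoints(pts,np.array(c['rvec'],float),np.array(c['tvec'],float),k,d)[0].reshape(-1,2);print(uv.round(0).tolist())
for (a,b) in [(120/1,0)]: pass
for x,y in [(285,290),(285,310),(287,322),(290,240),(265,260),(305,230),(300,318),(283,350)]:
    u=int(290+x/2.4);v=int(90+y/2.4);print((x,y),P[v,u].round(3),c['image'][v,u])
E
```

```text
[[408.0, 222.0], [407.0, 238.0], [409.0, 221.0], [415.0, 175.0], [404.0, 236.0], [412.0, 222.0], [337.0, 213.0]]
(285, 290) [0.447 0.219 0.108] [34 21  9]
(285, 310) [0.426 0.216 0.075] [49 44 34]
(287, 322) [0.418 0.217 0.058] [68 64 53]
(290, 240) [0.423 0.212 0.134] [27 23 17]
(265, 260) [0.46  0.206 0.138] [44 35 29]
(305, 230) [0.417 0.222 0.144] [30 21 20]
(300, 318) [0.392 0.221 0.047] [150 137 134]
(283, 350) [0.42  0.216 0.034] [56 23 12]
```

```bash
python3 - <<'E'
from h import *
c=r.capture('scene');P=cloud(c)
for lo in np.arange(.02,.15,.008):
    m=(P[...,2]>lo)&(P[...,2]<lo+.008)&(abs(P[...,0]-.4)<.09)&(abs(P[...,1]-.211)<.06)
    if m.sum(): q=P[m]; print(round(lo,3),m.sum(),'x',np.percentile(q[:,0],[3,50,97]).round(3),'y',np.percentile(q[:,1],[3,50,97]).round(3),'rgb',np.median(c['image'][m],0))
b=np.argwhere(m)
cv2.imwrite('pics/g2.png',cv2.resize(c['image'][170:260,370:450,::-1],None,fx=6.5,fy=6.5,interpolation=cv2.INTER_CUBIC))
E
```

```text
0.02 82 x [0.399 0.416 0.42 ] y [0.191 0.217 0.234] rgb [80.  23.  11.5]
0.028 89 x [0.398 0.415 0.42 ] y [0.189 0.216 0.234] rgb [79. 22. 11.]
0.036 83 x [0.398 0.415 0.421] y [0.192 0.216 0.233] rgb [81. 22. 12.]
0.044 171 x [0.376 0.401 0.419] y [0.189 0.22  0.233] rgb [131.  89.  72.]
0.052 51 x [0.371 0.377 0.426] y [0.203 0.216 0.224] rgb [60. 44. 31.]
0.06 72 x [0.373 0.421 0.429] y [0.2   0.215 0.224] rgb [40.  30.  23.5]
0.068 68 x [0.372 0.42  0.429] y [0.199 0.215 0.224] rgb [37. 27. 21.]
0.076 68 x [0.372 0.422 0.429] y [0.202 0.215 0.224] rgb [37.5 27.  22. ]
0.084 37 x [0.37  0.376 0.429] y [0.205 0.219 0.225] rgb [45. 37. 30.]
0.092 44 x [0.356 0.374 0.443] y [0.202 0.22  0.227] rgb [38.  27.5 21. ]
0.1 105 x [0.35  0.441 0.448] y [0.197 0.218 0.228] rgb [36. 26. 19.]
0.108 77 x [0.345 0.438 0.45 ] y [0.197 0.218 0.228] rgb [34. 24. 17.]
0.116 113 x [0.344 0.422 0.454] y [0.196 0.219 0.23 ] rgb [33. 24. 17.]
0.124 116 x [0.342 0.422 0.457] y [0.198 0.218 0.23 ] rgb [34. 26. 19.]
0.132 110 x [0.343 0.422 0.459] y [0.194 0.219 0.229] rgb [31. 23. 17.]
0.14 114 x [0.386 0.429 0.462] y [0.193 0.217 0.231] rgb [33. 24. 18.]
0.148 204 x [0.385 0.444 0.462] y [0.193 0.214 0.231] rgb [36. 28. 23.]
```

View pics/g2.png

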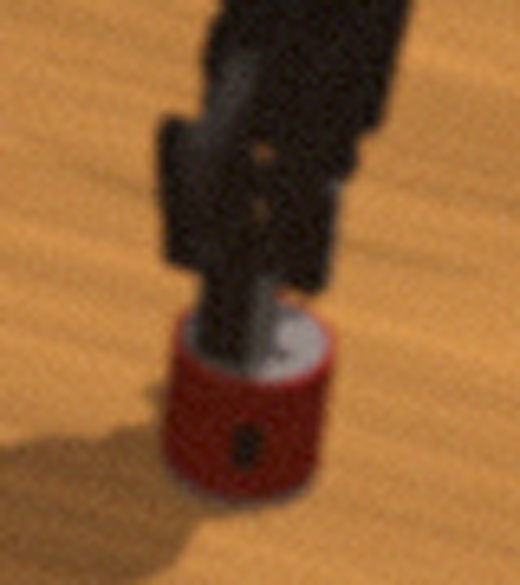

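The fingers closed just above saw48: tips at z≈0.05 while the TCP reads 0.0095. The reported z is about 4 cm too low, and x and y agree. I'll open and go lower.

Call:
servo_tool(
  motion=[
    [0,0,-0.5,0,0,0],
    [0,0,0,0,0,0],
    [0,0,0,0,0,0],
    [0,0,0,0,0,0],
    [0,0,0,0,0,0],
  ],
  jaw=8.5,
)

```text
clock: 3.2
ee_pos: [0.3964, 0.2107, 0.0137]
eef_rot: [-2.314, -2.125, 0.0]
contact_force: [0.4, 0.1, 0.5]
finger_gap: 0.0848
finger_force: 0.0
```

Call:
servo_tool(
  motion=[
    [0,0,1,0,0,0],
    [0,0,1,0,0,0],
    [0,0,1,0,0,0],
    [0,0,0.5,0,0,0],
    [0,0,0,0,0,0],
  ],
)

```text
clock: 3.7
ee_pos: [0.3957, 0.2103, -0.0224]
eef_rot: [-2.314, -2.124, 0.003]
contact_force: [-0.0, -0.3, 0.8]
finger_gap: 0.0848
finger_force: 0.0
```

```bash
cat > tip.py <<'E'
from h import *
s=r.observe();p=s['ee_pos'];c=r.capture('scene');P=cloud(c);im=c['image'].astype(int)
m=(abs(P[...,0]-p[0])<.09)&(abs(P[...,1]-p[1])<.06)&(P[...,2]>.004)&(P[...,2]<.3)&(c['depth']>0)&(im.max(2)-im.min(2)<32)&(im.max(2)<80)
q=P[m]
print('tcp',p.round(4),s['finger_gap'],np.round(s['contact_force'],1))
for lo in np.arange(.0,.1,.008)+np.floor(q[:,2].min()*100)/100:
    z=q[(q[:,2]>lo)&(q[:,2]<lo+.008)]
    if len(z)>3: print(round(lo,3),len(z),'x',np.percentile(z[:,0],[3,97]).round(3),'y',np.percentile(z[:,1],[3,97]).round(3))
E
python3 tip.py
```

```text
tcp [ 0.3957  0.2103 -0.0224] 0.08480289314179017 [-0.  -0.3  0.8]
0.018 11 x [0.417 0.42 ] y [0.213 0.219]
0.026 18 x [0.349 0.444] y [0.201 0.22 ]
0.034 44 x [0.348 0.448] y [0.204 0.222]
0.042 84 x [0.35  0.451] y [0.199 0.222]
0.05 71 x [0.349 0.451] y [0.201 0.223]
0.058 56 x [0.349 0.45 ] y [0.2   0.222]
0.066 31 x [0.347 0.451] y [0.21  0.224]
0.074 36 x [0.349 0.467] y [0.204 0.224]
0.082 127 x [0.336 0.469] y [0.196 0.225]
0.09 90 x [0.334 0.468] y [0.196 0.228]
0.098 88 x [0.337 0.468] y [0.196 0.231]
0.106 112 x [0.379 0.467] y [0.197 0.23 ]
```

Call:
servo_tool(
  motion=[
    [0,0,0.4,0,0,0],
    [0,0,0.4,0,0,0],
    [0,0,0,0,0,0],
  ],
)

```text
clock: 4.05
ee_pos: [0.3963, 0.2107, -0.0295]
eef_rot: [-2.314, -2.125, 0.0]
contact_force: [0.5, -0.6, -0.2]
finger_gap: 0.0851
finger_force: 0.0
```

Call:
servo_tool(
  motion=[
    [0,0,0,0,0,0],
    [0,0,0,0,0,0],
    [0,0,0,0,0,0],
    [0,0,0,0,0,0],
    [0,0,0,0,0,0],
  ],
  jaw=4,
)

```text
clock: 4.55
ee_pos: [0.3966, 0.2109, -0.0287]
eef_rot: [2.314, 2.125, 0.001]
contact_force: [-0.7, -0.7, 6.9]
finger_gap: 0.0468
finger_force: 60.4
```

Call:
servo_tool(
  motion=[
    [0,0,-1,0,0,0],
    [0,0,-3,0,0,0],
    [0,0,-4,0,0,0],
    [0,0,-3,0,0,0],
    [0,0,0,0,0,0],
  ],
)

```text
clock: 5.05
ee_pos: [0.3985, 0.2117, 0.0847]
eef_rot: [2.314, 2.123, 0.011]
contact_force: [0.2, 0.6, -1.8]
finger_gap: 0.047
finger_force: 62.2
```

```bash
python3 go.py .6185 .0013 .08 7
python3 - <<'E'
from h import *
c=r.capture('scene');cv2.imwrite('pics/l1.png',cv2.resize(c['image'][90:290,150:450,::-1],None,fx=2.5,fy=2.5,interpolation=2))
E
```

```text
t 5.05 tcp [0.3985 0.2117 0.0847] gap 0.047 rot left deg [ 0.32 -0.24 -0.12] F [ 0.2  0.6 -1.8]
[-2.73, 3.39, 0.07] [0.05, -0.03, -0.02]
[-2.73, 3.39, 0.07] [0.05, -0.03, -0.02]
[-2.73, 3.39, 0.07] [0.05, -0.03, -0.02]
[-2.73, 3.39, 0.07] [0.05, -0.03, -0.02]
[-2.73, 3.39, 0.07] [0.05, -0.03, -0.02]
[-2.73, 3.38, 0.07] [0.05, -0.03, -0.02]
[-2.73, 3.38, 0.07] [0.05, -0.03, -0.02]
```

View pics/l1.png

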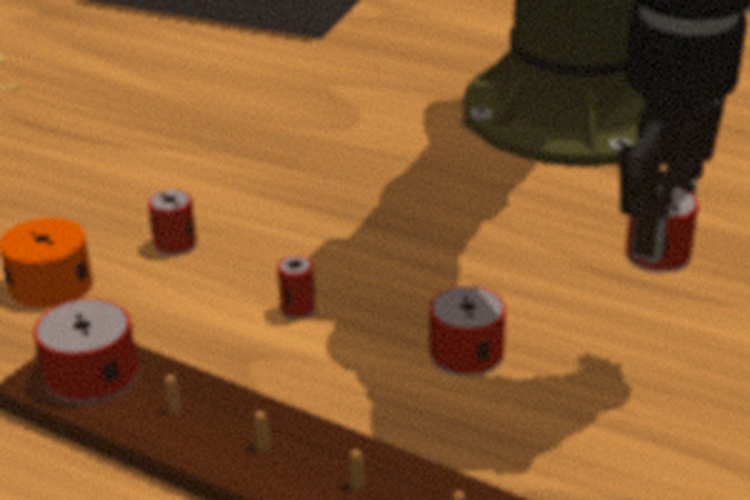

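Saw48 is held (px about (660,230) in the crop). Moving it over the middle dowel.

Call:
servo_tool(
  motion=[
    [-1.7,2.2,0,0,0,0],
    [-3.1,3.9,0,0,0,0],
    [-3.1,3.9,0,0,0,0],
    [-3.1,3.9,0,0,0,0],
    [-3.1,3.9,0,0,0,0],
  ],
)

```text
clock: 5.6
ee_pos: [0.5619, 0.0535, 0.0794]
eef_rot: [-2.313, -2.124, 0.003]
contact_force: [0.6, 0.7, -1.3]
finger_gap: 0.0469
finger_force: 62.2
```

Call:
servo_tool(
  motion=[
    [-3.1,3.9,0,0,0,0],
    [-1.9,2.0,0,0,0,0],
    [0,0,0,0,0,0],
    [0,0,0,0,0,0],
  ],
)

```text
clock: 6.0
ee_pos: [0.615, -0.0002, 0.0789]
eef_rot: [-2.314, -2.121, 0.004]
contact_force: [-0.3, 0.6, -1.1]
finger_gap: 0.0471
finger_force: 62.2
```

```bash
python3 go.py .6185 .0013 -.006 1
cat > held.py <<'E'
# where the held saw stands, from its top ring / walls in the scene depth: saturated red points near the tcp
from h import *
import sys
D=float(sys.argv[1])/1000
s=r.observe();p=s['ee_pos']
c=r.capture('scene');P=cloud(c);h=cv2.cvtColor(c['image'],cv2.COLOR_RGB2HSV)
m=((h[...,0]<7)|(h[...,0]>173))&(h[...,1]>130)&(np.linalg.norm(P[...,:2]-p[:2],axis=2)<D/2+.012)&(c['depth']>0)
q=P[m]; zz=np.percentile(q[:,2],[2,98]); q=q[(q[:,2]>zz[0]+.004)&(q[:,2]<zz[1]-.004)]
from scipy.optimize import least_squares
f=least_squares(lambda a:np.hypot(q[:,0]-a[0],q[:,1]-a[1])-D/2,p[:2],loss='soft_l1',f_scale=.001)
print('n',len(q),'z',zz.round(3),'saw xy',f.x.round(4),'tcp',p[:2].round(4),'diff',(f.x-p[:2]).round(4),'rms',np.sqrt(np.mean(f.fun**2)).round(4))
E
python3 held.py 48
python3 - <<'E'
from h import *
c=r.capture('top');cv2.imwrite('pics/t1.png',cv2.resize(c['image'][140:320,230:500,::-1],None,fx=2.5,fy=2.5,interpolation=2))
E
```

```text
t 6.0 tcp [ 6.15e-01 -2.00e-04  7.89e-02] gap 0.0471 rot left deg [-0.2   0.01 -0.19] F [-0.3  0.6 -1.1]
[0.18, 0.36, 8.49] [-0.2, 0.01, -0.19]
n 441 z [0.024 0.261] saw xy [ 0.6133 -0.0027] tcp [ 6.15e-01 -2.00e-04] diff [-0.0017 -0.0025] rms 0.003
```

View pics/t1.png

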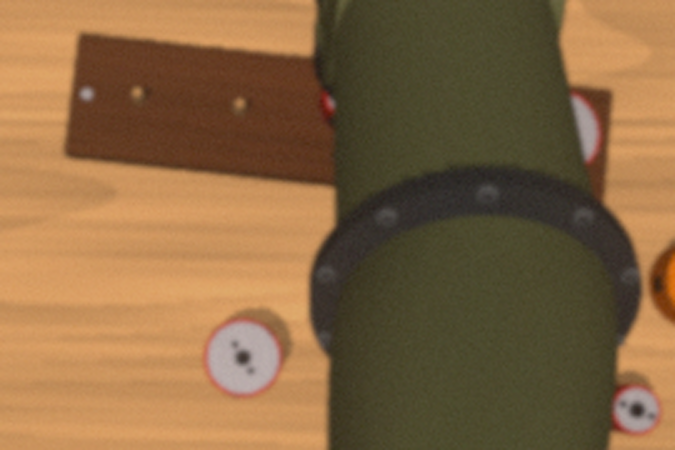

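The arm blocks the top view, so I'm refining the held-saw measurement from the scene view.

```bash
sed -i "s/&(c\['depth'\]>0)/\&(c['depth']>0)\&(P[...,2]>p[2]+.028)\&(P[...,2]<p[2]+.082)/; s/h\[...,1\]>130/h[...,1]>165/" held.py; python3 held.py 48
```

```text
n 268 z [0.115 0.155] saw xy [ 0.6133 -0.001 ] tcp [0.6148 0.0017] diff [-0.0016 -0.0026] rms 0.0012
```

Call:
servo_tool(
  motion=[
    [0.1,0.4,0.5,0,0,0],
    [0,0,2,0,0,0],
    [0,0,2,0,0,0],
    [0,0,1.5,0,0,0],
    [0,0,0,0,0,0],
  ],
)

```text
clock: 6.65
ee_pos: [0.6185, 0.002, 0.0185]
eef_rot: [-2.311, -2.124, 0.005]
contact_force: [0.2, -0.0, -1.0]
finger_gap: 0.0472
finger_force: 62.3
```

```bash
python3 go.py .6185 .0013 -.006 1; python3 held.py 48
python3 - <<'E'
from h import *
c=r.capture('scene');P=cloud(c);z=P[...,2]
# dowel tops & big saw in scene
for x,y in [(.632,.161),(.6255,.081),(.612,-.079)]:
    m=(np.hypot(P[...,0]-x,P[...,1]-y)<.012)&(z>.034)&(z<.05); q=P[m]; print('dowel',len(q),q.mean(0).round(4))
cv2.imwrite('pics/d1.png',cv2.resize(c['image'][180:340,140:380,::-1],None,fx=3,fy=3,interpolation=2))
E
```

```text
t 6.65 tcp [0.6185 0.002  0.0185] gap 0.0472 rot left deg [-0.24  0.01 -0.02] F [ 0.2 -0.  -1. ]
[-0.07, 0.01, 2.45] [-0.24, 0.01, -0.02]
n 239 z [0.052 0.093] saw xy [ 6.166e-01 -6.000e-04] tcp [0.6185 0.002 ] diff [-0.002  -0.0026] rms 0.0015
dowel 45 [0.6338 0.1621 0.0424]
dowel 44 [0.6271 0.0806 0.0424]
dowel 38 [ 0.6131 -0.0775  0.0432]
```

View pics/d1.png

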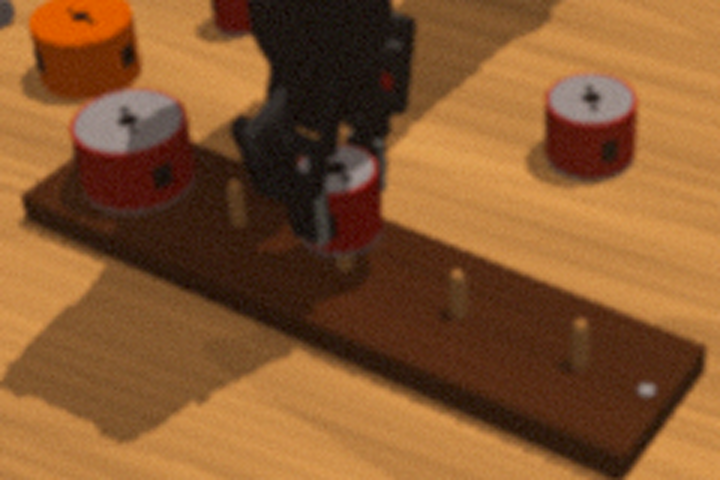

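The dowel at (347,262) sits under the saw, close to centred. Lowering with a 1 mm nudge.

Call:
servo_tool(
  motion=[
    [0.1,0.1,1,0,0,0],
    [0,0,0.8,0,0,0],
    [0,0,0.4,0,0,0],
    [0,0,0.2,0,0,0],
    [0,0,0,0,0,0],
  ],
)

```text
clock: 7.25
ee_pos: [0.6212, 0.0017, -0.0035]
eef_rot: [-2.314, -2.124, 0.001]
contact_force: [0.6, -0.2, -1.7]
finger_gap: 0.0468
finger_force: 62.3
```

Call:
servo_tool(
  motion=[
    [0,0,0.1,0,0,0],
    [0,0,0,0,0,0],
  ],
)

```text
clock: 7.45
ee_pos: [0.6215, 0.0017, -0.0041]
eef_rot: [2.314, 2.124, 0.0]
contact_force: [-0.4, -0.3, -1.1]
finger_gap: 0.0471
finger_force: 62.3
```

Call:
servo_tool(
  motion=[
    [0,0,0.2,0,0,0],
    [0,0,0,0,0,0],
  ],
)

```text
clock: 7.65
ee_pos: [0.6213, 0.0018, -0.0063]
eef_rot: [-2.314, -2.125, 0.0]
contact_force: [0.8, -0.0, -1.6]
finger_gap: 0.0473
finger_force: 62.3
```

Call:
servo_tool(
  motion=[
    [0,0,0.1,0,0,0],
    [0,0,0,0,0,0],
  ],
)

```text
clock: 7.85
ee_pos: [0.6214, 0.0018, -0.0066]
eef_rot: [2.314, 2.125, 0.0]
contact_force: [-2.0, 0.3, 3.9]
finger_gap: 0.0472
finger_force: 62.9
```

Touchdown at TCP z≈−0.0066. Releasing.

Call:
servo_tool(
  motion=[
    [0,0,0,0,0,0],
    [0,0,0,0,0,0],
    [0,0,0,0,0,0],
  ],
  jaw=8.5,
)

```text
clock: 8.15
ee_pos: [0.6216, 0.0018, -0.0072]
eef_rot: [2.314, 2.124, 0.0]
contact_force: [0.3, -0.2, 0.1]
finger_gap: 0.0847
finger_force: 0.0
```

Call:
servo_tool(
  motion=[
    [0,0,-1,0,0,0],
    [0,0,-3,0,0,0],
    [0,0,-4,0,0,0],
    [0,0,-3,0,0,0],
    [0,0,0,0,0,0],
  ],
)

```text
clock: 8.65
ee_pos: [0.6245, 0.0015, 0.1083]
eef_rot: [2.31, 2.12, 0.01]
contact_force: [-0.0, 0.1, -0.5]
finger_gap: 0.0848
finger_force: 0.0
```

```bash
python3 go.py .430 .0747 .1 6
cat > fit.py <<'E'
# saw on something: fit.py D x y zbase
from h import *
import sys
from scipy.optimize import least_squares
D,x,y,zb=map(float,sys.argv[1:]);D/=1000
c=r.capture('scene');P=cloud(c);h=cv2.cvtColor(c['image'],cv2.COLOR_RGB2HSV)
m=((h[...,0]<7)|(h[...,0]>173))&(h[...,1]>165)&(np.hypot(P[...,0]-x,P[...,1]-y)<D/2+.012)&(P[...,2]>zb+.008)&(P[...,2]<zb+.041)
q=P[m];f=least_squares(lambda a:np.hypot(q[:,0]-a[0],q[:,1]-a[1])-D/2,[x,y],loss='soft_l1',f_scale=.001)
t=P[(np.hypot(P[...,0]-f.x[0],P[...,1]-f.x[1])<D/2-.004)&(P[...,2]>zb+.02)&(P[...,2]<zb+.07)&(h[...,1]<110)]
print('n',len(q),'xy',f.x.round(4),'err mm',((f.x-[x,y])*1000).round(1),'top z',np.median(t[:,2]).round(4))
E
python3 fit.py 48 .6185 .0013 .022; python3 fit.py 70 .6045 -.158 .022; python3 fit.py 60 .430 .0747 0;python3 fit.py 29 .4375 -.0763 0;python3 fit.py 38 .3975 -.2243 0
```

```text
t 8.65 tcp [0.6245 0.0015 0.1083] gap 0.0848 rot left deg [ 0.5  -0.05 -0.12] F [-0.   0.1 -0.5]
[0.94, -3.34, 0.11] [0.08, -0.01, -0.02]
[0.94, -3.34, 0.11] [0.08, -0.01, -0.02]
[0.94, -3.33, 0.12] [0.08, -0.01, -0.02]
[0.94, -3.33, 0.12] [0.08, -0.01, -0.02]
[0.94, -3.33, 0.13] [0.08, -0.01, -0.02]
[0.94, -3.33, 0.13] [0.08, -0.01, -0.02]
n 362 xy [ 0.6194 -0.0007] err mm [ 0.9 -2. ] top z 0.0703
n 464 xy [ 0.603  -0.1598] err mm [-1.5 -1.8] top z 0.0704
n 306 xy [0.4284 0.0734] err mm [-1.6 -1.3] top z 0.0483
n 140 xy [ 0.436  -0.0788] err mm [-1.5 -2.5] top z 0.0481
n 0 xy [ 0.3975 -0.2243] err mm [0. 0.] top z nan
  return _methods._mean(a, axis=axis, dtype=dtype,
  ret = ret.dtype.type(ret / rcount)
```

Saw48 stands flat, within about 2 mm. Next is saw60.

Call:
servo_tool(
  motion=[
    [0.9,-3.3,0,0,0,0],
    [0.9,-3.3,0,0,0,0],
    [0.9,-3.3,0,0,0,0],
    [0.9,-3.3,0,0,0,0],
    [0.9,-3.3,0,0,0,0],
  ],
)

```text
clock: 9.4
ee_pos: [0.4588, 0.061, 0.1018]
eef_rot: [-2.313, -2.124, 0.003]
contact_force: [0.3, 0.3, 0.7]
finger_gap: 0.085
finger_force: 0.0
```

Call:
servo_tool(
  motion=[
    [1.0,-3.2,0,0,0,0],
    [0,0,2,0,0,0],
    [0,0,2,0,0,0],
    [0,0,0,0,0,0],
  ],
)

```text
clock: 9.8
ee_pos: [0.4276, 0.0732, 0.0607]
eef_rot: [-2.312, -2.124, 0.007]
contact_force: [-0.7, 0.2, 0.1]
finger_gap: 0.0849
finger_force: 0.0
```

```bash
python3 go.py .430 .0747 -.03 1; python3 tip.py
```

```text
t 9.8 tcp [0.4276 0.0732 0.0607] gap 0.0849 rot left deg [-0.28  0.1  -0.07] F [-0.7  0.2  0.1]
[0.19, 0.27, 9.06] [-0.28, 0.1, -0.07]
tcp [0.4276 0.0732 0.0607] 0.08490835557338591 [-0.7  0.2  0.1]
0.018 9 x [0.445 0.451] y [0.094 0.098]
0.026 9 x [0.447 0.452] y [0.094 0.098]
0.042 10 x [0.425 0.432] y [0.069 0.077]
```

Call:
servo_tool(
  motion=[
    [0.1,0.2,2,0,0,0],
    [0,0,3,0,0,0],
    [0,0,2.5,0,0,0],
    [0,0,1.6,0,0,0],
    [0,0,0,0,0,0],
  ],
)

```text
clock: 10.35
ee_pos: [0.4312, 0.0739, -0.0294]
eef_rot: [-2.313, -2.123, 0.004]
contact_force: [0.3, 0.1, -0.6]
finger_gap: 0.0854
finger_force: 0.0
```

Call:
servo_tool(
  motion=[
    [0,0,0,0,0,0],
    [0,0,0,0,0,0],
    [0,0,0,0,0,0],
    [0,0,0,0,0,0],
  ],
  jaw=5,
)

```text
clock: 10.75
ee_pos: [0.4325, 0.0742, -0.0267]
eef_rot: [2.314, 2.124, 0.002]
contact_force: [-1.6, -0.8, 6.2]
finger_gap: 0.059
finger_force: 62.9
```

Call:
servo_tool(
  motion=[
    [0,0,-1,0,0,0],
    [0,0,-3,0,0,0],
    [0,0,-4,0,0,0],
    [0,0,-3,0,0,0],
    [0,0,0,0,0,0],
  ],
)

```text
clock: 11.25
ee_pos: [0.4345, 0.0746, 0.0863]
eef_rot: [2.312, 2.122, 0.011]
contact_force: [0.5, -0.3, -1.9]
finger_gap: 0.0589
finger_force: 65.9
```

```bash
python3 go.py .612 -.079 .08 6; python3 held.py 60
```

```text
t 11.25 tcp [0.4345 0.0746 0.0863] gap 0.0589 rot left deg [ 0.44 -0.15 -0.12] F [ 0.5 -0.3 -1.9]
[-2.3, 3.17, 0.12] [0.07, -0.02, -0.02]
[-2.3, 3.17, 0.12] [0.07, -0.02, -0.02]
[-2.3, 3.16, 0.12] [0.07, -0.02, -0.02]
[-2.3, 3.16, 0.12] [0.07, -0.02, -0.02]
[-2.3, 3.16, 0.11] [0.07, -0.02, -0.02]
[-2.3, 3.16, 0.11] [0.07, -0.02, -0.02]
n 234 z [0.119 0.16 ] saw xy [0.4317 0.074 ] tcp [0.4345 0.0746] diff [-0.0028 -0.0005] rms 0.0017
```

Call:
servo_tool(
  motion=[
    [-1.5,2,0,0,0,0],
    [-2.7,3.6,0,0,0,0],
    [-2.7,3.6,0,0,0,0],
    [-2.7,3.6,0,0,0,0],
    [-2.7,3.6,0,0,0,0],
  ],
)

```text
clock: 11.8
ee_pos: [0.585, -0.0634, 0.0807]
eef_rot: [-2.313, -2.124, 0.002]
contact_force: [1.4, 1.0, -3.0]
finger_gap: 0.0587
finger_force: 65.8
```

Call:
servo_tool(
  motion=[
    [-1.5,2.6,0,0,0,0],
    [0,0,0,0,0,0],
    [0,0,0,0,0,0],
  ],
)

```text
clock: 12.1
ee_pos: [0.6083, -0.0796, 0.0802]
eef_rot: [-2.313, -2.122, 0.003]
contact_force: [-0.5, 0.3, -2.7]
finger_gap: 0.059
finger_force: 65.9
```

```bash
python3 go.py .612 -.079 -.005 1; python3 held.py 60
```

```text
t 12.1 tcp [ 0.6083 -0.0796  0.0802] gap 0.059 rot left deg [-0.18 -0.01 -0.16] F [-0.5  0.3 -2.7]
[0.09, 0.39, 8.52] [-0.18, -0.01, -0.16]
n 388 z [0.113 0.154] saw xy [ 0.6062 -0.0814] tcp [ 0.6083 -0.0796] diff [-0.0021 -0.0018] rms 0.0012
```

Call:
servo_tool(
  motion=[
    [0.1,0.2,1,0,0,0],
    [0,0,2,0,0,0],
    [0,0,2,0,0,0],
    [0,0,1,0,0,0],
    [0,0,0,0,0,0],
  ],
)

```text
clock: 12.65
ee_pos: [0.6099, -0.0776, 0.0201]
eef_rot: [-2.311, -2.124, 0.003]
contact_force: [-0.2, 0.3, -2.4]
finger_gap: 0.0591
finger_force: 65.9
```

Call:
servo_tool(
  motion=[
    [0,0,1,0,0,0],
    [0,0,0.8,0,0,0],
    [0,0,0,0,0,0],
  ],
)

```text
clock: 12.95
ee_pos: [0.6109, -0.0785, 0.0029]
eef_rot: [-2.313, -2.124, 0.001]
contact_force: [0.6, 0.0, -2.2]
finger_gap: 0.0592
finger_force: 65.9
```

```bash
python3 go.py .612 -.079 -.005 1; python3 held.py 60
```

```text
t 12.95 tcp [ 0.6109 -0.0785  0.0029] gap 0.0592 rot left deg [-0.08 -0.   -0.09] F [ 0.6  0.  -2.2]
[-0.04, 0.11, 0.79] [-0.08, -0.0, -0.09]
n 327 z [0.035 0.076] saw xy [ 0.6089 -0.0803] tcp [ 0.6109 -0.0785] diff [-0.002  -0.0019] rms 0.0012
```

Call:
servo_tool(
  motion=[
    [0,0.1,0.3,0,0,0],
    [0,0,0.2,0,0,0],
    [0,0,0.1,0,0,0],
    [0,0,0,0,0,0],
  ],
)

```text
clock: 13.4
ee_pos: [0.6125, -0.0788, -0.0023]
eef_rot: [-2.314, -2.125, 0.0]
contact_force: [0.0, 0.5, -2.4]
finger_gap: 0.0591
finger_force: 65.9
```

Call:
servo_tool(
  motion=[
    [0,0,0.1,0,0,0],
    [0,0,0,0,0,0],
  ],
)

```text
clock: 13.6
ee_pos: [0.6125, -0.0787, -0.0032]
eef_rot: [-2.314, -2.125, 0.0]
contact_force: [-0.2, -0.6, -2.3]
finger_gap: 0.0588
finger_force: 65.9
```

Call:
servo_tool(
  motion=[
    [0,0,0.1,0,0,0],
    [0,0,0,0,0,0],
  ],
)

```text
clock: 13.8
ee_pos: [0.6125, -0.0787, -0.0043]
eef_rot: [-2.314, -2.125, 0.0]
contact_force: [-0.1, 0.5, -2.9]
finger_gap: 0.0591
finger_force: 65.9
```

Call:
servo_tool(
  motion=[
    [0,0,0.1,0,0,0],
    [0,0,0,0,0,0],
  ],
)

```text
clock: 14.0
ee_pos: [0.6126, -0.0787, -0.0046]
eef_rot: [2.314, 2.124, 0.0]
contact_force: [-2.0, 0.1, 3.6]
finger_gap: 0.0592
finger_force: 66.5
```

Call:
servo_tool(
  motion=[
    [0,0,0.1,0,0,0],
    [0,0,0,0,0,0],
  ],
)

```text
clock: 14.2
ee_pos: [0.6127, -0.0788, -0.0047]
eef_rot: [2.314, 2.124, 0.001]
contact_force: [-3.9, 0.3, 12.8]
finger_gap: 0.059
finger_force: 67.4
```

Touchdown. Releasing, rising, then on to saw38.

Call:
servo_tool(
  motion=[
    [0,0,-0.1,0,0,0],
    [0,0,0,0,0,0],
    [0,0,0,0,0,0],
  ],
  jaw=8.5,
)

```text
clock: 14.5
ee_pos: [0.6127, -0.0788, -0.0052]
eef_rot: [2.314, 2.124, 0.0]
contact_force: [0.1, 0.6, 0.6]
finger_gap: 0.0849
finger_force: 0.0
```

Call:
servo_tool(
  motion=[
    [0,0,-1,0,0,0],
    [0,0,-3,0,0,0],
    [0,0,-4,0,0,0],
    [0,0,-3,0,0,0],
    [0,0,0,0,0,0],
  ],
)

```text
clock: 15.0
ee_pos: [0.6155, -0.0794, 0.1101]
eef_rot: [2.31, 2.12, 0.009]
contact_force: [0.7, 0.6, -0.2]
finger_gap: 0.0852
finger_force: 0.0
```

```bash
python3 go.py .3975 -.2243 .1 7;python3 fit.py 60 .612 -.079 .022;python3 fit.py 48 .6185 .0013 .022; python3 m.py | grep -A12 'bench saws'
```

```text
t 15.0 tcp [ 0.6155 -0.0794  0.1101] gap 0.0852 rot left deg [ 0.49  0.02 -0.12] F [ 0.7  0.6 -0.2]
[-2.33, -2.93, 0.12] [0.07, 0.0, -0.02]
[-2.33, -2.93, 0.12] [0.07, 0.0, -0.02]
[-2.33, -2.93, 0.13] [0.07, 0.0, -0.02]
[-2.33, -2.93, 0.13] [0.07, 0.0, -0.02]
[-2.33, -2.93, 0.13] [0.07, 0.0, -0.02]
[-2.32, -2.93, 0.14] [0.07, 0.0, -0.02]
[-2.32, -2.93, 0.14] [0.07, 0.0, -0.02]
n 426 xy [ 0.6103 -0.0807] err mm [-1.7 -1.7] top z 0.0704
n 337 xy [ 0.6193 -0.0009] err mm [ 0.8 -2.2] top z 0.0704
bench saws
34 [430.7  86.4] ray [ 0.8213 -0.1236  0.046 ] cloud [ 0.8258 -0.1243  0.0374] D 25.0
25 [325.  181.5] ray [0.6252 0.0813 0.046 ] cloud [0.6243 0.0814 0.0497] D 10.3
41 [361.2 192.8] ray [0.6046 0.0108 0.046 ] cloud [0.6013 0.0135 0.0462] D 44.6
63 [397.7 198.5] ray [ 0.5951 -0.0601  0.046 ] cloud [ 0.5924 -0.0572  0.046 ] D 52.9
184 [405.1 280.1] ray [ 0.4378 -0.0757  0.046 ] cloud [ 0.4379 -0.0753  0.0471] D 29.8
rack saws
504 [366.9 182.4] ray [0.6209 0.002  0.068 ] cloud [0.6207 0.002  0.069 ] D 47.4
525 [404.3 187.7] ray [ 0.6123 -0.0693  0.068 ] cloud [ 0.6121 -0.07    0.0691] D 58.6
dowels [ 85. 101. 174.]
[287 165   4   2   5] [288.6 165.6] [0.6544 0.1528 0.048 ]
[362 165  49   5 149] [392.4 166.4] [ 0.6578 -0.049   0.048 ]
[291 166   5   3   8] [293.4 167.1] [0.6516 0.1435 0.048 ]
```

Call:
servo_tool(
  motion=[
    [-1.3,-1.6,0,0,0,0],
    [-2.7,-3.4,0,0,0,0],
    [-2.7,-3.4,0,0,0,0],
    [-2.7,-3.4,0,0,0,0],
    [-2.7,-3.4,0,0,0,0],
  ],
)

```text
clock: 15.65
ee_pos: [0.4484, -0.1867, 0.1036]
eef_rot: [-2.312, -2.124, 0.002]
contact_force: [-0.1, -0.7, 0.3]
finger_gap: 0.0852
finger_force: 0.0
```

Call:
servo_tool(
  motion=[
    [-2.7,-3.4,0.5,0,0,0],
    [-1.5,-1.7,2,0,0,0],
    [0,0,2,0,0,0],
    [0,0,0,0,0,0],
  ],
)

```text
clock: 16.05
ee_pos: [0.3937, -0.2232, 0.0574]
eef_rot: [-2.312, -2.119, 0.003]
contact_force: [-1.0, 1.0, 0.7]
finger_gap: 0.0851
finger_force: 0.0
```

```bash
python3 go.py .3975 -.2243 -.03 1; python3 tip.py; python3 -c "
from h import *
c=r.capture('scene');cv2.imwrite('pics/s38.png',cv2.resize(c['image'][90:270,140:380,::-1],None,fx=3,fy=3,interpolation=2))"
```

```text
t 16.05 tcp [ 0.3937 -0.2232  0.0574] gap 0.0851 rot left deg [-0.31 -0.12 -0.2 ] F [-1.   1.   0.7]
[-0.1, 0.44, 8.74] [-0.31, -0.12, -0.2]
tcp [ 0.3937 -0.2232  0.0574] 0.08514680593854464 [-1.   1.   0.7]
0.044 26 x [0.391 0.403] y [-0.236 -0.214]
0.108 5 x [0.348 0.441] y [-0.227 -0.218]
0.116 45 x [0.348 0.447] y [-0.23  -0.209]
```

View pics/s38.png

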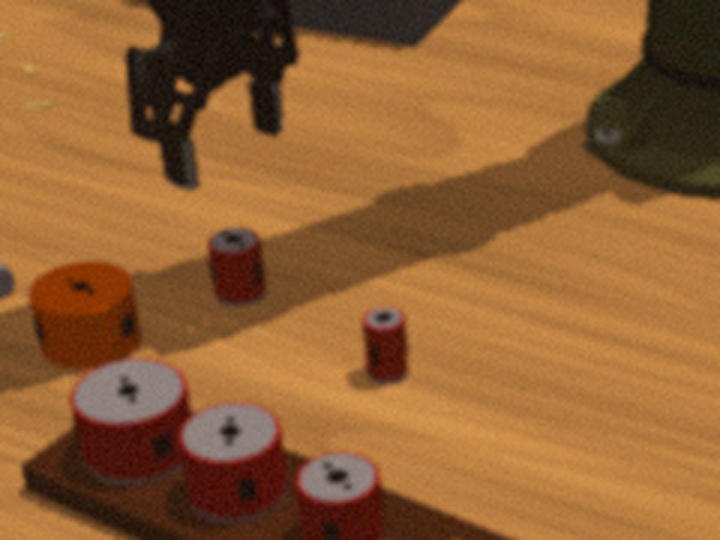

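Saws 60 and 48 stand in place, and the gripper is above saw38 at (236,265). Descending.

Call:
servo_tool(
  motion=[
    [-0.1,0.2,2,0,0,0],
    [0,0,3,0,0,0],
    [0,0,2.5,0,0,0],
    [0,0,1.1,0,0,0],
    [0,0,0,0,0,0],
  ],
)

```text
clock: 16.65
ee_pos: [0.3982, -0.2243, -0.0269]
eef_rot: [-2.312, -2.124, 0.001]
contact_force: [0.5, -0.4, 0.0]
finger_gap: 0.0849
finger_force: 0.0
```

Call:
servo_tool(
  motion=[
    [0,0,0,0,0,0],
    [0,0,0,0,0,0],
    [0,0,0,0,0,0],
    [0,0,0,0,0,0],
    [0,0,0,0,0,0],
  ],
  jaw=3,
)

```text
clock: 17.15
ee_pos: [0.3989, -0.2253, -0.0251]
eef_rot: [2.313, 2.124, 0.001]
contact_force: [-0.6, 0.9, 8.7]
finger_gap: 0.0368
finger_force: 58.9
```

Call:
servo_tool(
  motion=[
    [0,0,-1,0,0,0],
    [0,0,-3,0,0,0],
    [0,0,-4,0,0,0],
    [0,0,-3,0,0,0],
    [0,0,0,0,0,0],
  ],
)

```text
clock: 17.65
ee_pos: [0.4003, -0.2263, 0.088]
eef_rot: [2.31, 2.12, 0.004]
contact_force: [1.2, -0.5, -0.9]
finger_gap: 0.0364
finger_force: 60.3
```

```bash
python3 go.py .6255 .081 .08 9; python3 held.py 38
```

```text
t 17.65 tcp [ 0.4003 -0.2263  0.088 ] gap 0.0364 rot left deg [ 0.39  0.15 -0.12] F [ 1.2 -0.5 -0.9]
[3.62, 2.2, 0.09] [0.04, 0.02, -0.01]
[3.62, 2.2, 0.09] [0.04, 0.02, -0.01]
[3.62, 2.2, 0.09] [0.04, 0.02, -0.01]
[3.61, 2.2, 0.09] [0.04, 0.02, -0.01]
[3.61, 2.2, 0.09] [0.04, 0.02, -0.01]
[3.61, 2.2, 0.09] [0.04, 0.02, -0.01]
[3.61, 2.21, 0.09] [0.04, 0.02, -0.01]
[3.61, 2.21, 0.09] [0.04, 0.02, -0.01]
[3.61, 2.21, 0.09] [0.04, 0.02, -0.01]
n 121 z [0.12 0.16] saw xy [ 0.3978 -0.2279] tcp [ 0.4003 -0.2263] diff [-0.0025 -0.0017] rms 0.0016
```

Call:
servo_tool(
  motion=[
    [2,1.2,0,0,0,0],
    [4,2.45,0,0,0,0],
    [4,2.45,0,0,0,0],
    [4,2.45,0,0,0,0],
    [4,2.45,0,0,0,0],
  ],
)

```text
clock: 18.2
ee_pos: [0.5232, -0.0533, 0.0829]
eef_rot: [-2.314, -2.123, 0.002]
contact_force: [0.1, -0.8, -1.1]
finger_gap: 0.0362
finger_force: 60.3
```

Call:
servo_tool(
  motion=[
    [4,2.45,0,0,0,0],
    [4,2.45,0,0,0,0],
    [4,2.45,0,0,0,0],
    [2.5,1.3,0,0,0,0],
    [0,0,0,0,0,0],
  ],
)

```text
clock: 18.7
ee_pos: [0.6224, 0.0882, 0.0819]
eef_rot: [-2.305, -2.131, -0.001]
contact_force: [-0.6, -0.8, -0.8]
finger_gap: 0.0363
finger_force: 60.3
```

Call:
servo_tool(
  motion=[
    [0,0,0,0,0,0],
    [0,0,0,0,0,0],
  ],
)

```text
clock: 18.9
ee_pos: [0.6207, 0.0803, 0.083]
eef_rot: [-2.316, -2.122, 0.004]
contact_force: [-0.3, -0.1, -1.0]
finger_gap: 0.0367
finger_force: 60.3
```

```bash
python3 go.py .6255 .081 -.003 1; python3 held.py 38
```

```text
t 18.9 tcp [0.6207 0.0803 0.083 ] gap 0.0367 rot left deg [-0.11  0.09 -0.2 ] F [-0.3 -0.1 -1. ]
[0.12, 0.49, 8.6] [-0.11, 0.09, -0.2]
n 162 z [0.115 0.154] saw xy [0.6183 0.0782] tcp [0.6207 0.0803] diff [-0.0024 -0.0021] rms 0.0011
```

Call:
servo_tool(
  motion=[
    [0.1,0.3,1,0,0,0],
    [0,0,2,0,0,0],
    [0,0,2,0,0,0],
    [0,0,1,0,0,0],
    [0,0,0,0,0,0],
  ],
)

```text
clock: 19.45
ee_pos: [0.6235, 0.0821, 0.022]
eef_rot: [-2.314, -2.122, 0.004]
contact_force: [-0.3, -0.8, -1.5]
finger_gap: 0.0365
finger_force: 60.3
```

Call:
servo_tool(
  motion=[
    [0,0,0.6,0,0,0],
    [0,0,0.3,0,0,0],
    [0,0,0,0,0,0],
  ],
)

```text
clock: 19.75
ee_pos: [0.6249, 0.0828, 0.0149]
eef_rot: [2.314, 2.125, 0.0]
contact_force: [0.6, -0.4, -1.5]
finger_gap: 0.0365
finger_force: 60.3
```

```bash
python3 go.py .6255 .081 -.003 1; python3 held.py 38
```

```text
t 19.75 tcp [0.6249 0.0828 0.0149] gap 0.0365 rot left deg [ 0.01 -0.   -0.1 ] F [ 0.6 -0.4 -1.5]
[-0.17, 0.07, 1.79] [0.01, -0.0, -0.1]
n 166 z [0.045 0.087] saw xy [0.6228 0.0805] tcp [0.6249 0.0828] diff [-0.0021 -0.0023] rms 0.0014
```

Call:
servo_tool(
  motion=[
    [-0.1,0.1,0.7,0,0,0],
    [0,0,0.5,0,0,0],
    [0,0,0.2,0,0,0],
    [0,0,0,0,0,0],
    [0,0,0,0,0,0],
  ],
)

```text
clock: 20.3
ee_pos: [0.6258, 0.0817, 0.0007]
eef_rot: [-2.314, -2.125, 0.0]
contact_force: [-0.1, -0.5, -0.9]
finger_gap: 0.0368
finger_force: 60.3
```

Call:
servo_tool(
  motion=[
    [0,0,0.2,0,0,0],
    [0,0,0,0,0,0],
  ],
)

```text
clock: 20.5
ee_pos: [0.6257, 0.0818, -0.0013]
eef_rot: [-2.314, -2.125, 0.0]
contact_force: [0.3, 0.0, -1.6]
finger_gap: 0.0363
finger_force: 60.3
```

Call:
servo_tool(
  motion=[
    [0,0,0.1,0,0,0],
    [0,0,0,0,0,0],
  ],
)

```text
clock: 20.7
ee_pos: [0.6257, 0.0817, -0.0023]
eef_rot: [-2.314, -2.125, 0.0]
contact_force: [-0.5, -0.4, -0.9]
finger_gap: 0.0367
finger_force: 60.3
```

Call:
servo_tool(
  motion=[
    [0,0,0.1,0,0,0],
    [0,0,0,0,0,0],
  ],
)

```text
clock: 20.9
ee_pos: [0.6259, 0.0818, -0.0029]
eef_rot: [2.314, 2.125, 0.0]
contact_force: [-0.8, 0.7, 2.4]
finger_gap: 0.0365
finger_force: 60.7
```

Call:
servo_tool(
  motion=[
    [0,0,0.05,0,0,0],
    [0,0,0,0,0,0],
  ],
)

```text
clock: 21.1
ee_pos: [0.626, 0.0817, -0.0029]
eef_rot: [2.314, 2.124, 0.001]
contact_force: [-3.2, 0.1, 6.3]
finger_gap: 0.0367
finger_force: 61.2
```

Touchdown. Releasing, then on to saw29.

Call:
servo_tool(
  motion=[
    [0,0,0,0,0,0],
    [0,0,0,0,0,0],
    [0,0,0,0,0,0],
    [0,0,0,0,0,0],
  ],
  jaw=8.5,
)

```text
clock: 21.5
ee_pos: [0.6257, 0.0817, -0.0039]
eef_rot: [-2.314, -2.125, 0.0]
contact_force: [-0.1, 0.0, -0.1]
finger_gap: 0.085
finger_force: 0.0
```

Call:
servo_tool(
  motion=[
    [0,0,-1,0,0,0],
    [0,0,-3,0,0,0],
    [0,0,-4,0,0,0],
    [0,0,-3,0,0,0],
    [0,0,0,0,0,0],
  ],
)

```text
clock: 22.0
ee_pos: [0.6289, 0.0818, 0.1119]
eef_rot: [2.311, 2.121, 0.011]
contact_force: [-0.6, 1.0, -0.3]
finger_gap: 0.0853
finger_force: 0.0
```

```bash
python3 go.py .4375 -.0765 .1 6;python3 fit.py 38 .6255 .081 .022; python3 fit.py 29 .4375 -.0765 0
```

```text
t 22.0 tcp [0.6289 0.0818 0.1119] gap 0.0853 rot left deg [ 0.49 -0.11 -0.12] F [-0.6  1.  -0.3]
[-2.9, -2.95, 0.17] [0.08, -0.02, -0.02]
[-2.9, -2.95, 0.17] [0.08, -0.02, -0.02]
[-2.9, -2.96, 0.18] [0.08, -0.02, -0.02]
[-2.9, -2.96, 0.18] [0.08, -0.02, -0.02]
[-2.9, -2.96, 0.19] [0.08, -0.02, -0.02]
[-2.9, -2.96, 0.19] [0.08, -0.02, -0.02]
n 284 xy [0.6236 0.0791] err mm [-1.9 -1.9] top z 0.0702
n 12 xy [ 0.4368 -0.0786] err mm [-0.7 -2.1] top z nan
  return _methods._mean(a, axis=axis, dtype=dtype,
  ret = ret.dtype.type(ret / rcount)
```

Call:
servo_tool(
  motion=[
    [-1.5,-1.5,0,0,0,0],
    [-3.2,-3.2,0,0,0,0],
    [-3.2,-3.2,0,0,0,0],
    [-3.2,-3.2,0,0,0,0],
    [-3.2,-3.2,0,0,0,0],
  ],
)

```text
clock: 22.6
ee_pos: [0.4686, -0.0494, 0.1053]
eef_rot: [-2.313, -2.124, 0.003]
contact_force: [0.8, -1.4, -0.3]
finger_gap: 0.0855
finger_force: 0.0
```

Call:
servo_tool(
  motion=[
    [-3.1,-3.1,0.5,0,0,0],
    [0,0,2,0,0,0],
    [0,0,2,0,0,0],
    [0,0,0,0,0,0],
  ],
)

```text
clock: 23.0
ee_pos: [0.4351, -0.0766, 0.0591]
eef_rot: [-2.312, -2.121, 0.006]
contact_force: [-0.1, -0.5, -0.4]
finger_gap: 0.085
finger_force: 0.0
```

```bash
python3 go.py .4375 -.0767 -.027 1
```

```text
t 23.0 tcp [ 0.4351 -0.0766  0.0591] gap 0.085 rot left deg [-0.32 -0.01 -0.13] F [-0.1 -0.5 -0.4]
[0.01, 0.29, 8.61] [-0.32, -0.01, -0.13]
```

Call:
servo_tool(
  motion=[
    [0,0.1,2,0,0,0],
    [0,0,3,0,0,0],
    [0,0,2.5,0,0,0],
    [0,0,1.0,0,0,0],
    [0,0,0,0,0,0],
  ],
)

```text
clock: 23.5
ee_pos: [0.4377, -0.0766, -0.0245]
eef_rot: [-2.312, -2.123, 0.003]
contact_force: [-0.9, -0.4, 0.3]
finger_gap: 0.0852
finger_force: 0.0
```

Call:
servo_tool(
  motion=[
    [0,0,0,0,0,0],
    [0,0,0,0,0,0],
    [0,0,0,0,0,0],
    [0,0,0,0,0,0],
    [0,0,0,0,0,0],
  ],
  jaw=2,
)

```text
clock: 24.0
ee_pos: [0.4391, -0.0769, -0.0228]
eef_rot: [2.313, 2.124, 0.002]
contact_force: [-1.5, 1.0, 8.6]
finger_gap: 0.0276
finger_force: 58.4
```

Call:
servo_tool(
  motion=[
    [0,0,0,0,0,0],
    [0,0,-1,0,0,0],
    [0,0,-4,0,0,0],
    [0,0,-4,0,0,0],
    [0,0,-2,0,0,0],
  ],
)

```text
clock: 24.5
ee_pos: [0.4394, -0.0772, 0.0897]
eef_rot: [2.313, 2.122, 0.004]
contact_force: [0.2, 0.8, -0.7]
finger_gap: 0.0275
finger_force: 59.3
```

```bash
python3 go.py .632 .161 .08 7; python3 held.py 29
```

```text
t 24.5 tcp [ 0.4394 -0.0772  0.0897] gap 0.0275 rot left deg [ 0.2   0.01 -0.12] F [ 0.2  0.8 -0.7]
[3.63, 2.45, 0.15] [0.03, 0.0, -0.02]
[3.63, 2.45, 0.15] [0.03, 0.0, -0.02]
[3.62, 2.45, 0.14] [0.03, 0.0, -0.02]
[3.62, 2.45, 0.14] [0.03, 0.0, -0.02]
[3.62, 2.45, 0.14] [0.03, 0.0, -0.02]
[3.62, 2.46, 0.14] [0.03, 0.0, -0.02]
[3.62, 2.46, 0.14] [0.03, 0.0, -0.02]
n 93 z [0.119 0.159] saw xy [ 0.4365 -0.0786] tcp [ 0.4394 -0.0772] diff [-0.0029 -0.0014] rms 0.0014
```

Call:
servo_tool(
  motion=[
    [1.9,1.3,0,0,0,0],
    [4,2.7,0,0,0,0],
    [4,2.7,0,0,0,0],
    [4,2.7,0,0,0,0],
    [4,2.7,0,0,0,0],
  ],
)

```text
clock: 25.05
ee_pos: [0.575, 0.0927, 0.0866]
eef_rot: [2.314, 2.125, -0.0]
contact_force: [0.6, -0.9, -0.4]
finger_gap: 0.0282
finger_force: 59.3
```

Call:
servo_tool(
  motion=[
    [4,2.7,0,0,0,0],
    [3.5,2.3,0,0,0,0],
    [0,0,0,0,0,0],
    [0,0,0,0,0,0],
    [0,0,0,0,0,0],
  ],
)

```text
clock: 25.55
ee_pos: [0.6298, 0.16, 0.0862]
eef_rot: [2.315, 2.123, -0.003]
contact_force: [-0.1, -0.9, -0.5]
finger_gap: 0.0277
finger_force: 59.4
```

```bash
python3 go.py .632 .161 0 1; python3 held.py 29
```

```text
t 25.55 tcp [0.6298 0.16   0.0862] gap 0.0277 rot left deg [-0.06  0.08 -0.17] F [-0.1 -0.9 -0.5]
[0.13, 0.22, 8.62] [-0.06, 0.08, -0.17]
n 113 z [0.115 0.156] saw xy [0.6282 0.1583] tcp [0.6298 0.16  ] diff [-0.0016 -0.0017] rms 0.0009
```

Call:
servo_tool(
  motion=[
    [0.1,0.1,1,0,0,0],
    [0,0,2,0,0,0],
    [0,0,2,0,0,0],
    [0,0,1,0,0,0],
    [0,0,0,0,0,0],
  ],
)

```text
clock: 26.1
ee_pos: [0.6303, 0.1617, 0.0246]
eef_rot: [-2.314, -2.123, 0.005]
contact_force: [0.5, -0.3, -1.1]
finger_gap: 0.0281
finger_force: 59.4
```

Call:
servo_tool(
  motion=[
    [0,0,0,0,0,0],
    [0,0,0,0,0,0],
  ],
)

```text
clock: 26.3
ee_pos: [0.6324, 0.1625, 0.0273]
eef_rot: [2.314, 2.124, 0.002]
contact_force: [0.6, 0.1, -0.3]
finger_gap: 0.0274
finger_force: 59.4
```

```bash
python3 go.py .632 .161 0 1; python3 held.py 29; python3 -c "
from h import *
c=r.capture('scene');cv2.imwrite('pics/s29.png',cv2.resize(c['image'][200:350,240:400,::-1],None,fx=3.5,fy=3.5,interpolation=2))"
```

```text
t 26.3 tcp [0.6324 0.1625 0.0273] gap 0.0274 rot left deg [ 0.09 -0.03 -0.12] F [ 0.6  0.1 -0.3]
[-0.15, -0.03, 2.73] [0.09, -0.03, -0.12]
n 108 z [0.056 0.099] saw xy [0.6303 0.1618] tcp [0.6324 0.1625] diff [-0.0021 -0.0006] rms 0.0016
```

View pics/s29.png

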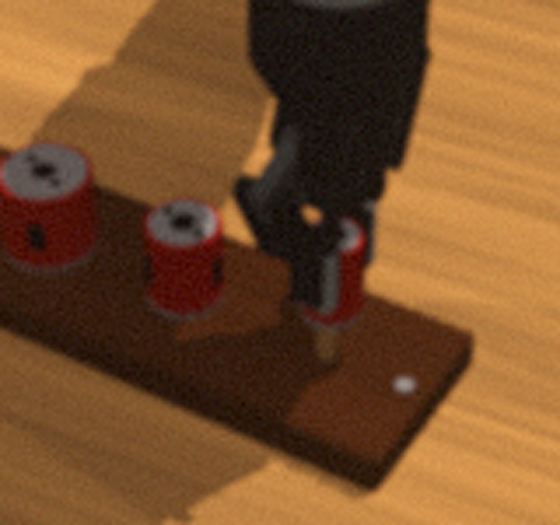

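The dowel at (327,345) is slightly left of the saw's mouth at (334,310), so I'm nudging −2 mm along the row.

Call:
servo_tool(
  motion=[
    [-0.2,0,0.8,0,0,0],
    [0,0,0.8,0,0,0],
    [0,0,0.5,0,0,0],
    [0,0,0.2,0,0,0],
    [0,0,0,0,0,0],
  ],
)

```text
clock: 26.9
ee_pos: [0.6311, 0.1605, 0.0026]
eef_rot: [-2.314, -2.124, 0.002]
contact_force: [-0.3, -0.4, -0.8]
finger_gap: 0.028
finger_force: 59.4
```

Call:
servo_tool(
  motion=[
    [0,0,0.1,0,0,0],
    [0,0,0,0,0,0],
  ],
)

```text
clock: 27.1
ee_pos: [0.6316, 0.1606, 0.0024]
eef_rot: [2.314, 2.125, 0.0]
contact_force: [0.5, -0.3, -0.8]
finger_gap: 0.0278
finger_force: 59.4
```

Call:
servo_tool(
  motion=[
    [0,0,0.1,0,0,0],
    [0,0,0,0,0,0],
  ],
)

```text
clock: 27.3
ee_pos: [0.6315, 0.1606, 0.0013]
eef_rot: [2.314, 2.125, 0.0]
contact_force: [-0.7, -0.5, -1.3]
finger_gap: 0.0275
finger_force: 59.4
```

Call:
servo_tool(
  motion=[
    [0,0,0.1,0,0,0],
    [0,0,0,0,0,0],
  ],
)

```text
clock: 27.5
ee_pos: [0.6314, 0.1605, 0.0002]
eef_rot: [-2.314, -2.125, 0.0]
contact_force: [0.4, -0.1, -0.4]
finger_gap: 0.0277
finger_force: 59.4
```

Call:
servo_tool(
  motion=[
    [0,0,0.08,0,0,0],
    [0,0,0,0,0,0],
  ],
)

```text
clock: 27.7
ee_pos: [0.6315, 0.1605, -0.0005]
eef_rot: [-2.314, -2.125, 0.0]
contact_force: [-0.1, -0.3, -0.9]
finger_gap: 0.0278
finger_force: 59.6
```

Call:
servo_tool(
  motion=[
    [0,0,0.08,0,0,0],
    [0,0,0,0,0,0],
  ],
)

```text
clock: 27.9
ee_pos: [0.6316, 0.1605, -0.0006]
eef_rot: [2.314, 2.125, 0.001]
contact_force: [-1.4, 0.1, 5.1]
finger_gap: 0.0277
finger_force: 60.1
```

Touchdown. Releasing and backing well away so the top camera can see.

Call:
servo_tool(
  motion=[
    [0,0,0,0,0,0],
    [0,0,0,0,0,0],
    [0,0,0,0,0,0],
    [0,0,0,0,0,0],
  ],
  jaw=8.5,
)

```text
clock: 28.3
ee_pos: [0.6315, 0.1605, -0.0015]
eef_rot: [-2.314, -2.125, 0.0]
contact_force: [-0.4, 0.4, -0.4]
finger_gap: 0.0834
finger_force: 0.0
```

Call:
servo_tool(
  motion=[
    [0,0,-1,0,0,0],
    [0,0,-3,0,0,0],
    [0,0,-4,0,0,0],
    [0,0,-4,0,0,0],
    [0,0,-2,0,0,0],
  ],
)

```text
clock: 28.8
ee_pos: [0.6332, 0.1607, 0.1435]
eef_rot: [2.312, 2.123, 0.008]
contact_force: [1.0, 0.4, -1.3]
finger_gap: 0.0851
finger_force: 0.0
```

Call:
servo_tool(
  motion=[
    [0,-4,0,0,0,0],
    [0,-4,0,0,0,0],
    [0,-4,0,0,0,0],
    [0,-4,0,0,0,0],
    [0,-4,0,0,0,0],
  ],
)

```text
clock: 29.3
ee_pos: [0.4308, 0.1776, 0.1394]
eef_rot: [2.314, 2.124, 0.002]
contact_force: [0.9, 0.6, 0.6]
finger_gap: 0.0852
finger_force: 0.0
```

Call:
servo_tool(
  motion=[
    [0,0,0,0,0,0],
    [0,0,0,0,0,0],
    [0,0,0,0,0,0],
  ],
)

```text
clock: 29.6
ee_pos: [0.4337, 0.1777, 0.1394]
eef_rot: [2.314, 2.123, 0.003]
contact_force: [0.9, 0.5, 0.7]
finger_gap: 0.085
finger_force: 0.0
```

```bash
python3 m.py|sed -n '/rack/,/dowels/p'; for a in "70 .6053 -.159" "60 .612 -.079" "48 .6185 .0013" "38 .6255 .081" "29 .632 .161"; do python3 fit.py $a .022; done; python3 -c "
from h import *
c=r.capture('scene');a=c['image'][170:350,130:400];a=cv2.resize(a,(540,360));c=r.capture('top');b=cv2.resize(c['image'][140:230,240:500],(540,187));cv2.imwrite('pics/f.png',np.vstack([a,b])[...,::-1])"
```

```text
rack saws
183 [283.6 175.5] ray [0.6304 0.1605 0.068 ] cloud [0.6306 0.1602 0.0688] D 29.2
314 [325.1 179.3] ray [0.6249 0.0816 0.068 ] cloud [0.6249 0.0817 0.069 ] D 37.7
506 [366.9 182.5] ray [0.6207 0.002  0.068 ] cloud [0.6207 0.0019 0.0691] D 47.7
787 [408.8 188.1] ray [ 0.6118 -0.0778  0.068 ] cloud [ 0.6112 -0.0777  0.0692] D 60.4
1075 [450.5 192.8] ray [ 0.6046 -0.157   0.068 ] cloud [ 0.6044 -0.1568  0.0693] D 70.2
dowels [ 67.  96. 165.]
n 410 xy [ 0.6028 -0.1598] err mm [-2.5 -0.8] top z 0.0705
n 420 xy [ 0.6103 -0.0806] err mm [-1.7 -1.6] top z 0.0704
n 343 xy [ 0.6193 -0.0007] err mm [ 0.8 -2. ] top z 0.0703
n 290 xy [0.6237 0.0794] err mm [-1.8 -1.6] top z 0.0703
n 219 xy [0.6292 0.1598] err mm [-2.8 -1.2] top z 0.0704
```

View pics/f.png

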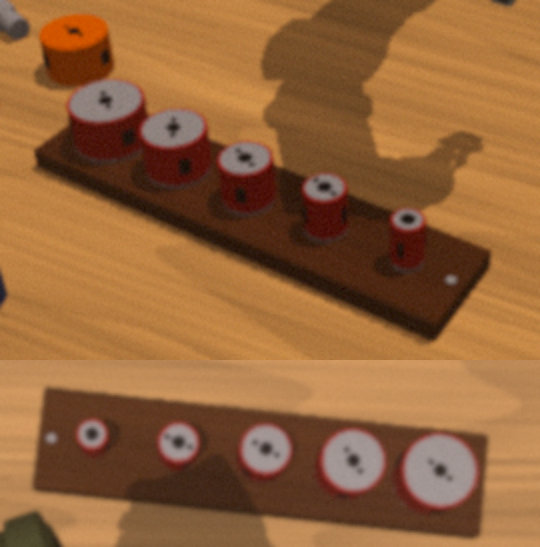

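All five saws stand in order, flat and within about 2.5 mm of their dowels, and the arm is clear. Handing in.

```bash
python3 -c "
from rig import r
print(r.finish_job())"
```

```text
the job is handed in; nothing more can be done
None
```

The 60, 48, 38 and 29 mm saws now stand in that order beside the biggest one, flat on the plank and within about 2.5 mm of their dowels; I never went near the biggest saw or the glue bottle, and the job is handed in at about 30 s.

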